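# Find the stamped parts crate and send it to the dispatch line

## Task

One of the two small wooden parts crates is stamped underneath. Without lifting either, push each crate over away from you so that it lies on its far side with its underside facing you, and when both are down push the stamped one, lying as it is, forward with the fingertips until it lies across the white dispatch line. Leave the other crate lying short of the line and do not disturb the other things on the bench.

Things in the scene. Friction and masses are not known exactly. Their poses are not given: they have to be found in the camera images.
- crate_1: open slatted wooden crate, 84 mm deep (x) x 104 wide (y) x 104 tall, slats 6 mm, 0.2 to 0.4 kg, empty. Origin: centre of underside; at the start x points away from the robot, z up. Floor set up 6 mm between 14 mm runners at the sides. Pushed high on its near side it tips about its far bottom edge and past 45 degrees falls by itself, to lie 104 mm long and 84 high.
- crate_2: the other crate, made just like crate_1 (same sizes, axes, behaviour). One of the two crates, and only one, is stamped underneath (stamp); from above they look the same, and either may stand at the left or the right.
- stamp (a point): centre of the stamp: a dark branded ring of 64 mm diameter with a cross in it, flat, in the middle of the underside of the stamped crate, 5 mm inside the runners' faces (so about 5 mm from that crate's origin).
- heel_1 (a point): middle of the far bottom edge of crate_1 (42 mm along its x from the origin): the edge it tips about. When the crate lies on its far side this is the middle of the near lower edge, on the bench.
- heel_2 (a point): middle of the far bottom edge of crate_2 (42 mm along its x from the origin): the edge it tips about. When the crate lies on its far side this is the middle of the near lower edge, on the bench.
- lip_1 (a point): middle of the far top edge of crate_1 (42 mm along its x, 104 mm up). When the crate lies on its far side this is the middle of its leading lower edge, on the bench.
- lip_2 (a point): middle of the far top edge of crate_2 (42 mm along its x, 104 mm up). When the crate lies on its far side this is the middle of its leading lower edge, on the bench.
- dispatch_line: straight white painted strip, flat on the bench, 20 mm wide (its x) and 600 mm long (its y), beyond both crates and running left to right; fixed and nothing to bump against. Origin in the middle of the strip, x away from the robot.
- paint_tin: paint tin, 78 mm across, 77 mm tall, standing at the middle of the line behind the vice; a bystander. Origin: centre of its underside.
- screwdriver: screwdriver 190 mm long with green handle, lying at the left; a bystander. Origin: centre of its underside.
- marking_gauge: wooden marking gauge 58x200x66 mm, lying at the left; a bystander. Origin: centre of its underside.

How it is judged (in metres and radians):
On the way:
1. both crates lie on their far sides, undersides facing the robot, short of the line (angle between crate_1's own z axis and vertical between 1.4 and 1.75 rad and angle between the z axis of each of crate_1, crate_2 and the x axis of dispatch_line, either way round below 0.6 rad and height (world z) of each of heel_1, lip_1, heel_2, lip_2 below 0.015 m and angle between crate_2's own z axis and vertical between 1.4 and 1.75 rad and x of each of lip_1, lip_2 in the frame of dispatch_line below -0.01 m and linear speed of each of crate_1, crate_2 below 0.02 m/s and angular speed of each of crate_1, crate_2 below 0.1 rad/s), for 0.2 s.
At the end, for the whole second after the job is handed in: Both crates rest on their far sides (within 10 degrees), undersides facing the robot (within 34 degrees); the strip lies under the stamped one, leading edge and underside each over 10 mm from the strip's middle; the other one is wholly short of the strip (angle between crate_1's own z axis and vertical between 1.4 and 1.75 rad and angle between the z axis of each of crate_1, crate_2 and the x axis of dispatch_line, either way round below 0.6 rad and height (world z) of each of heel_1, lip_1, heel_2, lip_2 below 0.015 m and angle between crate_2's own z axis and vertical between 1.4 and 1.75 rad and x of each of lip_1, heel_2 in the frame of dispatch_line below -0.01 m and x of lip_2 in the frame of dispatch_line above 0.01 m and linear speed of each of crate_1, crate_2 below 0.02 m/s and angular speed of each of crate_1, crate_2 below 0.1 rad/s); the robot touches nothing.
It fails at once if a crate is lifted: its far bottom edge leaves the bench by 25 mm, or its underside's middle rises above 70 mm (height (world z) of any of heel_1, heel_2 above 0.025 m or height (world z) of any of crate_1, crate_2 above 0.07 m).
It fails at once if a bystander is moved more than 20 mm (distance of any of paint_tin, screwdriver, marking_gauge from where it was at the start of the episode above 0.02 m).
It also fails if it takes over 64 s, if anything falls off the work surface, if the arm or the gripper's body presses on something with over 40 N, if the wrist force passes 120 N, or if a joint passes its speed limit or range.

## Robot

A 7-joint arm with a two-finger parallel gripper is mounted at the origin on a cart in front of the work surface, level with it; the furniture and walls round the work are solid. World frame = base frame: x ahead of the robot, y to its left, z up, the work surface at z = 0. Lengths are in mm, angles in rad, forces in N, time in s.
With the tool pointing down it reaches from about 400 to 875 mm from the base axis. Payload 4.4 kg.
Tool frame: the origin (TCP) lies at the very end of the fingers, on their centre line; the grasp point (between the pads) lies 19 mm behind it; z points along the fingers, x is the direction in which the jaws open and shut, and the axes are right-handed (so a half turn about z gives the same grasp; the last joint's range is limited). The gripper opens to 85 mm and grips with 20 to 120 N. Pads are 22 mm wide; open, the fingers measure 114 mm over their backs; the gripper's body (76 mm by 85 mm) begins 54 mm behind the grasp point. The pads swing forward as they close: fully open they stand 13 mm farther back than shut.
Start: joints at [-0.066, 0.628, 0.038, 1.517, -0.027, 0.996, -0.02], TCP at [650.014, 0.027, 231.313] pointing down, gripper open.
Joint ranges: [-3.06, 3.06], [-0.37, 2.12], [-1.25, 1.32], [0.18, 2.47], [-1.1, 4.24], [0.23, 1.98], [-2.94, 2.94]. Speed limits (rad/s): [2.57, 2.57, 3.14, 3.14, 3.14, 3.14, 3.14].

## Interface

Orientations are given as [roll, pitch, yaw] about the fixed x, y, z axes, in that order (R = Rz(yaw) Ry(pitch) Rx(roll)).
In Python, from cell import ctrl gives the robot as it stands.
- The arm moves only by the shell command python3 -m creep 'ROWS'. ROWS is text: rows parted by semicolons, each of 7 numbers parted by spaces: the shift along the tool's x, y, z in units of 40 mm (1.0 is 40 mm), then the turn, a rotation vector about the tool's x, y, z in degrees, then the closure, from 0 (fully open) to 1 (shut). In form: x y z rx ry rz grip; .... A call has 1 to 10 rows; each row is the pose to reach, as a shift and turn from the pose commanded when the call began, along the tool's axes at that moment; what a row does not reach only later rows make up. A row lasts 1/12 s, in which the tool goes at most 41.7 mm and 7.16 degrees, less where a joint would pass 70% of its speed; a pose out of reach is approached as far as the arm can. A call with a gripper value outside its range is refused whole. The fingers move at their own pace and stop on an object; the grip force is fixed at half the most. Time passes only in rows, so rows that repeat a pose let the fingers close. It gives the time, the measured TCP pose, the force and the opening at its end, in the units of the state.
- ctrl.read_state(): the state, without advancing time (a new reading comes with each control period).
- ctrl.get_image(name): name is "scene" or "side" or "wrist"; returns a dict with "img" (480x640x3 uint8, red, green, blue), "vfov" (degrees; the focal length in pixels is half the picture's height over the tangent of half this angle, whatever the lens; pixels are square), "cx", "cy" (the principal point, pixels), "distortion" ([k1, k2, p1, p2, k3] as OpenCV has them; the pictures are not rectified), "T" (4x4, takes a point from camera to world coordinates); the wrist camera has in their place "tool_from_camera" (4x4, takes a point from camera to tool coordinates, whose origin is the TCP and whose axes are the tool frame's). Camera axes: x right, y up, looking along -z (the intrinsics and any distortion apply to the point x, -y, -z); pixel columns grow to the right and rows downward; lengths in mm; the calibration is good to about 2 mm. A picture is of the moment at which its call begins: read the wrist's pose just before it. There is no depth.
- ctrl.finish_job(): hands the job in, once; it reports no verdict.
Trained networks look in the newest picture that a camera, given by its name, has taken for a name from the list of things; names that differ only in an ending like _2 or _b are one class to them, and where a whole thing is asked for, a point or a joint stands for the part that bears it (a point fixed in the world has none). Each returns a list of dicts, best first, with "score" (0 to 1); they miss things now and then, are a little off and sometimes report something else, mostly with a low value. They report only what shows in the picture. A call takes as long as a camera call.
- ctrl.boxes_of(camera, thing): "rect" ([left, top, right, bottom] in pixels, round what is visible of it).
- ctrl.cut_out(camera, thing): "pixels" (480x640 bool, what is visible of it) and "rect" ([left, top, right, bottom] in pixels, round what is visible of it).
The state is a dict: "clock": time; "qpos": joint angles; "qd": joint speeds; "tau": joint torques, N m; "eef_pos": TCP position; "tool_rot": TCP orientation; "force": force on the tool from outside, world axes, zero at the start; "torque": the same for the moment, N m; "width": finger opening in mm.
Only numpy, scipy, OpenCV 4.12 (cv2) and the standard library are available. Lean on these libraries where they do the work, as an engineer would, in place of code of your own. Each camera call takes 0.05 s, during which the arm holds its last target.

## Working session

There is one attempt and no reset: what is moved stays moved. The work goes in short steps, Python scripts to look and compute and a shell command to move; the robot and the scene stay as the last step left them, time stands still between calls to the robot, and variables do not carry over. Pictures are saved under pics/ and viewed, and the job is handed in when it is done.

```bash
mkdir -p pics; ls; python3 - <<'E'
from cell import ctrl
import cv2
s=ctrl.read_state(); print({k:s[k] for k in('clock','eef_pos','tool_rot','force','width')})
for n in('scene','side','wrist'):
    d=ctrl.get_image(n); cv2.imwrite(f'pics/{n}0.png',d['img'][:,:,::-1])
    print(n,{k:d[k] for k in d if k!='img'})
    for t in('crate_1','stamp','paint_tin','dispatch_line','screwdriver','marking_gauge'):
        print(t,[(round(b['score'],2),[round(float(v)) for v in b['rect']]) for b in ctrl.boxes_of(n,t)][:3])
E
```

```text
pics
{'clock': 0.0, 'eef_pos': array([6.49352093e+02, 4.79544329e-02, 2.30378397e+02]), 'tool_rot': array([ 3.14156660e+00,  1.93874118e-03, -2.53065773e-07]), 'force': array([-0.34970739, -1.21134568, -0.506366  ]), 'width': 85.30967092055477}
scene {'vfov': 54.4352006511168, 'cx': 326.0921020520119, 'cy': 244.4422330988473, 'distortion': array([0.00173443, 0.        , 0.        , 0.        , 0.        ]), 'T': array([[-6.36523838e-01,  3.20889420e-01, -7.01332577e-01,
        -2.00073731e+02],
       [-7.71040117e-01, -2.86322891e-01,  5.68784969e-01,
         8.77604384e+02],
       [-1.82904921e-02,  9.02800743e-01,  4.29669961e-01,
         5.54018663e+02],
       [ 0.00000000e+00,  0.00000000e+00,  0.00000000e+00,
         1.00000000e+00]])}
crate_1 [(0.88, [276, 260, 340, 335]), (0.7, [438, 203, 492, 255])]
stamp [(0.89, [435, 205, 490, 253]), (0.62, [329, 211, 354, 250])]
paint_tin [(0.79, [329, 212, 359, 247])]
dispatch_line [(0.87, [240, 214, 402, 282]), (0.52, [440, 205, 491, 253])]
screwdriver [(0.95, [223, 310, 261, 360])]
marking_gauge [(0.91, [176, 310, 229, 370])]
sid
[... 877 characters left out ...]
282697, 'cy': 235.8264317193416, 'distortion': array([-0.01723741,  0.        ,  0.        ,  0.        ,  0.        ]), 'tool_from_camera': array([[ 9.99999835e-01,  1.07934606e-04,  5.63472657e-04,
        -5.46787046e-01],
       [ 2.77742575e-04, -9.50459163e-01, -3.10849324e-01,
        -7.87836242e+01],
       [ 5.02006350e-04,  3.10849430e-01, -9.50459036e-01,
        -1.41656218e+02],
       [ 0.00000000e+00,  0.00000000e+00,  0.00000000e+00,
         1.00000000e+00]])}
crate_1 [(0.81, [34, 247, 178, 384])]
stamp [(0.58, [31, 246, 179, 384])]
paint_tin [(0.62, [316, 52, 412, 155]), (0.29, [32, 246, 177, 382])]
dispatch_line [(0.92, [355, 0, 384, 345])]
screwdriver []
marking_gauge []
```

View pics/scene0.png

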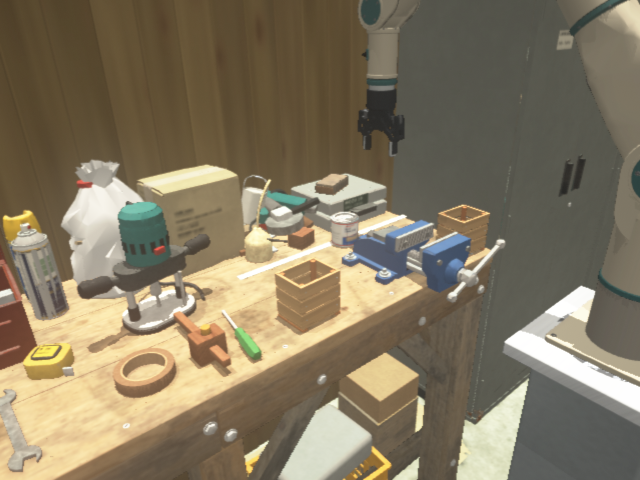

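View pics/side0.png

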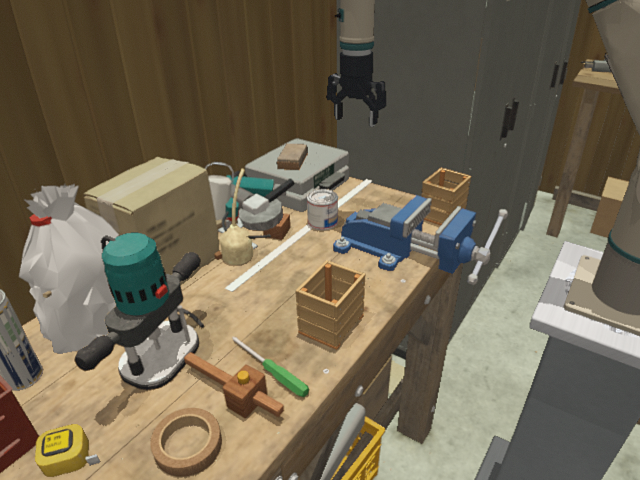

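View pics/wrist0.png

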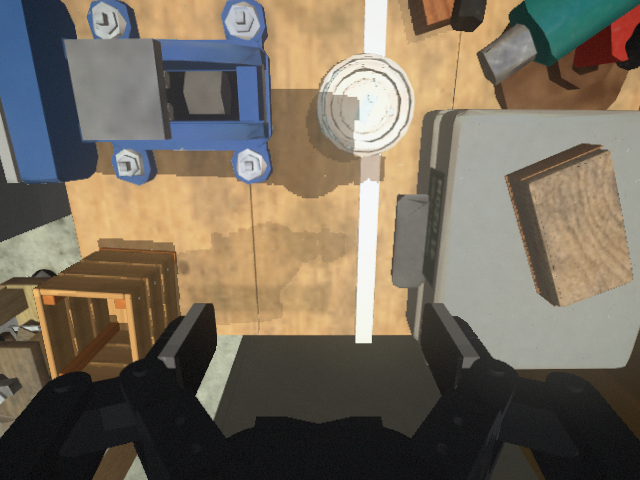

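```bash
cat > h.py <<'E'
import numpy as np, cv2
from cell import ctrl
from scipy.spatial.transform import Rotation as Rn
from scipy.optimize import minimize, least_squares
def cam(n):
    s=ctrl.read_state() if n=='wrist' else None
    d=ctrl.get_image(n); h=d['img'].shape[0]
    f=h/2/np.tan(np.radians(d['vfov'])/2)
    d['K']=np.array([[f,0,d['cx']],[0,f,d['cy']],[0,0,1.]])
    if n=='wrist':
        T=np.eye(4);T[:3,:3]=Rn.from_euler('xyz',s['tool_rot']).as_matrix();T[:3,3]=s['eef_pos']
        d['T']=T@d['tool_from_camera']
    F=np.diag([1,-1,-1.,1]); d['Tcv']=np.array(d['T'])@F
    return d
def proj(d,P):
    M=np.linalg.inv(d['Tcv']); rv=cv2.Rodrigues(M[:3,:3])[0]
    return cv2.projectPoints(np.asarray(P,float).reshape(-1,3),rv,M[:3,3],d['K'],np.asarray(d['distortion'],float))[0].reshape(-1,2)
def plane(d,uv,z=0):
    n=cv2.undistortPoints(np.asarray(uv,float).reshape(-1,1,2),d['K'],np.asarray(d['distortion'],float)).reshape(-1,2)
    r=np.c_[n,np.ones(len(n))]@d['Tcv'][:3,:3].T; o=d['Tcv'][:3,3]
    return o+r*((z-o[2])/r[:,2])[:,None]
def box(x,y,yaw,dx,dy,h):
    c=np.array([[a*dx/2,b*dy/2,0] for a in(-1,1) for b in(-1,1)])
    R=np.array([[np.cos(yaw),-np.sin(yaw),0],[np.sin(yaw),np.cos(yaw),0],[0,0,1]])
    c=c@R.T+[x,y,0]
    return np.r_[c,c+[0,0,h]]
def fit(obs,x0,dims,fixyaw=False):
    # obs: list of (cam, mask)
    def cost(p):
        t=0
        for d,m in obs:
            hull=cv2.convexHull(proj(d,box(p[0],p[1],p[2],*dims)).astype(np.float32))
            a=np.zeros((480,640),np.uint8); cv2.fillConvexPoly(a,np.round(hull*16).astype(np.int32),1,shift=4)
            m2=m
            t+=1-(a.astype(bool)&m2).sum()/max(1,(a.astype(bool)|m2).sum())
        return t
    best=None
    for y0 in (x0[2],x0[2]+.2,x0[2]-.2):
        s=np.array([[x0[0],x0[1],y0],[x0[0]+15,x0[1],y0],[x0[0],x0[1]+15,y0],[x0[0],x0[1],y0+.15]])
        r=minimize(cost,s[0],method='Nelder-Mead',options=dict(initial_simplex=s,xatol=.2,fatol=1e-4))
        if best is None or r.fun<best.fun: best=r
    return best.x,best.fun/len(obs)
E
cat > a.py <<'E'
from h import *
ds={n:cam(n) for n in('scene','side','wrist')}
M={n:{t:ctrl.cut_out(n,t) for t in('crate_1','dispatch_line','paint_tin')} for n in ds}
for n in ds:
    for c in M[n]['crate_1']:
        r=c['rect']; print(n,'crate',round(c['score'],2),np.round(r),plane(ds[n],[[(r[0]+r[2])/2,(r[1]+r[3])/2]],50).round())
    for c in M[n]['dispatch_line'][:1]:
        ys,xs=np.nonzero(c['pixels']); P=plane(ds[n],np.c_[xs,ys])[:,:2]; 
        mu=P.mean(0); u,s,v=np.linalg.svd(P-mu,full_matrices=False); print('line',c['score'],mu.round(),v[0].round(3),P.min(0).round(),P.max(0).round())
    for c in M[n]['paint_tin'][:1]:
        r=c['rect'];print('tin',plane(ds[n],[[(r[0]+r[2])/2,(r[1]+r[3])/2]],38).round())
cr={}
def pick(n,left):
    for c in M[n]['crate_1']:
        r=c['rect']; p=plane(ds[n],[[(r[0]+r[2])/2,(r[1]+r[3])/2]],50)[0]
        if (p[1]>0)==left: return c['pixels']
for left in(True,False):
  for ns in(('scene','side'),('scene',),('side',),('wrist',)):
    o=[(ds[n],pick(n,left)) for n in ns]
    o=[q for q in o if q[1] is not None]
    if o:
        print('left' if left else 'right',ns,*fit(o,[500,150 if left else -200,0],(84,104,104)))
E
python3 a.py
```

```text
scene crate 0.73 [275. 261. 340. 334.] [[454. 400.  50.]]
scene crate 0.58 [437. 203. 492. 255.] [[ 451. -129.   50.]]
line 0.62 [701. 178.] [-0.005  1.   ] [ 687. -177.] [717. 422.]
side crate 0.96 [293. 263. 365. 352.] [[464. 396.  50.]]
side crate 0.59 [419. 170. 468. 224.] [[ 451. -110.   50.]]
line 0.67 [705. 195.] [-0.008  1.   ] [ 692. -178.] [720. 421.]
tin [[680.  96.  38.]]
wrist crate 0.7 [ 34. 247. 177. 383.] [[ 430. -113.   50.]]
line 0.8 [703.  -2.] [ 0.009 -1.   ] [ 691. -180.] [715. 182.]
tin [[689.  92.  38.]]
left ('scene', 'side') [4.67364524e+02 3.86977227e+02 7.18875582e-02] 0.052704817446527774
left ('scene',) [500. 150.   0.] 1.0
left ('side',) [4.66464456e+02 3.87866620e+02 7.34687338e-02] 0.02527379949452402
right ('scene', 'side') [ 4.47217393e+02 -1.10109922e+02  1.35516878e-02] 0.2587468921369426
right ('scene',) [ 464.75295387 -132.34304677   -0.58281179] 0.31082802547770705
right ('side',) [ 4.46826590e+02 -1.10716364e+02 -1.17827887e-04] 0.19095901985635821
right ('wrist',) [ 4.44670083e+02 -1.07999958e+02 -1.54166758e-01] 0.18657298985167836
```

```bash
cat > b.py <<'E'
from h import *
d=cam('side')
for t in('screwdriver','marking_gauge'):
    c=ctrl.cut_out('side',t)[0]; ys,xs=np.nonzero(c['pixels']); P=plane(d,np.c_[xs,ys],10)[:,:2]; print(t,P.min(0).round(),P.max(0).round())
print('gourd base',plane(d,[[236,262],[216,248],[275,232]],0).round())
print('vice near',plane(d,[[478,265],[500,212],[473,284]],60).round(), 'bolt',plane(d,[[387,262]],5).round(),'jaw R edge',plane(d,[[425,200],[475,215]],100).round())
w=cam('wrist')
for z in(0,30,60): print('scale',z,plane(w,[[393,240],[425,120],[418,330]],z).round())
print('bench edges', plane(w,[[78,200],[80,230],[180,335],[240,335],[440,335]],0).round())
print('crate top corners', plane(w,[[37,288],[132,291]],104).round())
print('vice in wrist', plane(w,[[60,180],[130,180],[250,178]],60).round())
E
python3 b.py
```

```text
screwdriver [403. 522.] [587. 561.]
marking_gauge [416. 556.] [628. 641.]
gourd base [[755. 340.   0.]
 [833. 325.   0.]
 [760. 194.   0.]]
vice near [[277. 137.  60.]
 [303. -96.  60.]
 [265. 201.  60.]] bolt [[468. 160.   5.]] jaw R edge [[451.  16. 100.]
 [331.  19. 100.]]
scale 0 [[ 732.  -48.    0.]
 [ 755.   78.    0.]
 [ 769. -162.    0.]]
scale 30 [[ 725.  -38.   30.]
 [ 747.   78.   30.]
 [ 760. -143.   30.]]
scale 60 [[ 718.  -28.   60.]
 [ 738.   78.   60.]
 [ 750. -124.   60.]]
bench edges [[ 392.   -3.    0.]
 [ 387.  -36.    0.]
 [ 482. -170.    0.]
 [ 555. -169.    0.]
 [ 797. -169.    0.]]
crate top corners [[413. -55. 104.]
 [493. -58. 104.]]
vice in wrist [[421.  28.  60.]
 [484.  28.  60.]
 [590.  30.  60.]]
```

```bash
python3 - <<'E'
import cv2
i=cv2.imread('pics/wrist0.png'); cv2.imwrite('pics/w0c.png',cv2.resize(i[200:420,0:260],None,fx=3,fy=2.7))
i=cv2.imread('pics/side0.png'); cv2.imwrite('pics/s0c.png',cv2.resize(i[140:300,300:520],None,fx=3.6,fy=3.6))
E
```

```text
(no output)
```

View pics/s0c.png

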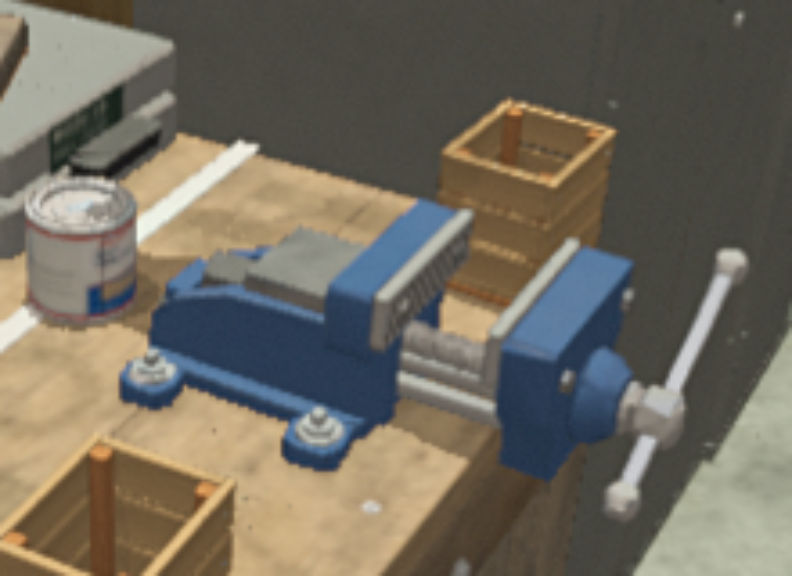

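View pics/w0c.png

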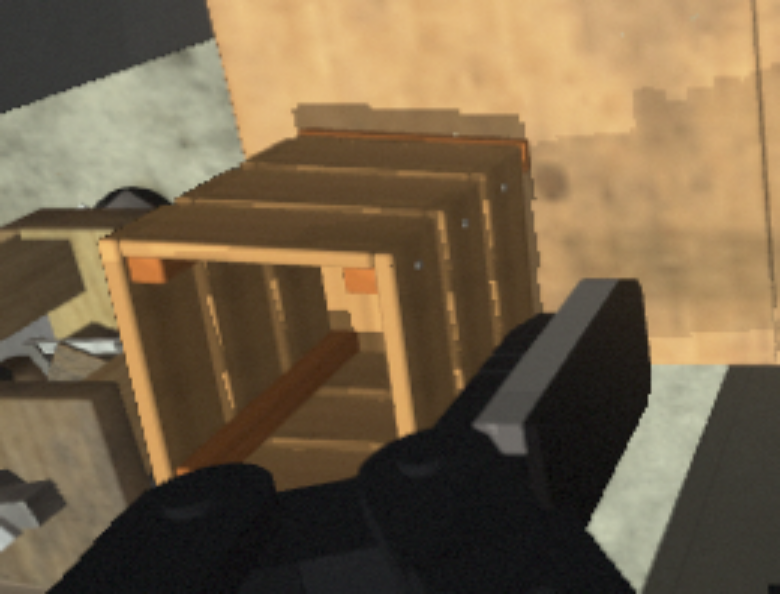

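```bash
python3 - <<'E'
from h import *
a,b=cam('side'),cam('scene')
def tri(u,v):
    def f(P): return np.r_[proj(a,P)[0]-u,proj(b,P)[0]-v]
    r=least_squares(f,[400,0,50]); return r.x.round(),r.cost.round(2)
print(tri([503,213],[502,243]),tri([473,281],[453,297]))
print('crate near-right top?',tri([471,177],[490,211]),'near-left',tri([453,191],[469,221]))
E
```

```text
(array([280., -17., 104.]), np.float64(0.03)) (array([276., 157.,  35.]), np.float64(0.41))
crate near-right top? (array([ 400., -152.,  106.]), np.float64(1.59)) near-left (array([423., -97.,  85.]), np.float64(3.04))
```

```bash
R='x'; python3 -m creep '-6.8 2.75 0 0 0 -90 0.5; -6.8 2.75 0 0 0 -90 0.5; -6.8 2.75 0 0 0 -90 0.5; -6.8 2.75 0 0 0 -90 0.5; -6.8 2.75 0 0 0 -90 0.5; -6.8 2.75 0 0 0 -90 0.5; -6.8 2.75 0 0 0 -90 0.5; -6.8 2.75 0 0 0 -90 0.5; -6.8 2.75 0 0 0 -90 0.5; -6.8 2.75 0 0 0 -90 0.5'
```

```text
clock: 2.78
eef_pos: [377.5, -110.6, 231.8]
tool_rot: [3.14, 0.0, 1.254]
force: [-0.4, 0.1, 0.2]
width: 42.5
```

```bash
python3 -m creep '0 0 0 0 0 -17 0.5; 0 0 0 0 0 -17 0.5; 0 0 0 0 0 -17 0.5; 0 0 0 0 0 -17 0.5'; python3 - <<'E'
from h import *
d=cam('wrist'); cv2.imwrite('pics/w1.png',d['img'][:,:,::-1]); s=ctrl.read_state(); print(s['qpos'].round(2),s['eef_pos'].round(1))
E
```

```text
clock: 3.12
eef_pos: [378.1, -110.1, 231.5]
tool_rot: [3.141, 0.0, 1.547]
force: [0.4, -0.5, 0.2]
width: 42.6
[ 0.5   0.28 -0.36  2.17  0.15  0.71  1.58] [ 378.1 -110.1  231.5]
```

View pics/w1.png

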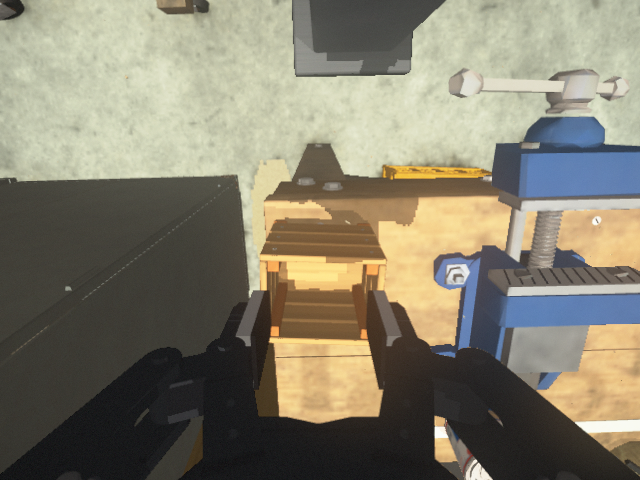

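```bash
python3 - <<'E'
from h import *
d=cam('wrist')
print(plane(d,[[262,260],[386,259]],104).round(), 'bottom',plane(d,[[277,222],[373,220]],0).round(),'bench edge',plane(d,[[480,180]],0).round())
c=ctrl.cut_out('wrist','crate_1'); print([(x['score'],x['rect']) for x in c])
E
```

```text
[[ 405. -157.  104.]
 [ 407.  -57.  104.]] bottom [[ 403. -156.    0.]
 [ 403.  -52.    0.]] bench edge [[363.  59.   0.]]
[(0.62, [257.7, 217.6, 385.1, 345.0])]
```

```bash
python3 -m creep '0.1 0 1 0 0 0 0.5; 0.1 0 2 0 0 0 0.5; 0.1 0 2.8 0 0 0 0.5; 0.1 0 3.2 0 0 0 0.5; 0.1 0 3.4 0 0 0 0.5; 0.1 0 3.4 0 0 0 0.5; 0.1 0 3.4 0 0 0 0.5'
```

```text
clock: 3.85
eef_pos: [378.1, -105.8, 95.1]
tool_rot: [-3.141, -0.0, 1.547]
force: [-0.0, 0.1, 0.6]
width: 43.1
```

```bash
python3 -m creep '0 0.1 0 0 0 0 0.5; 0 0.2 0 0 0 0 0.5; 0 0.3 0 0 0 0 0.5; 0 0.4 0 0 0 0 0.5; 0 0.5 0 0 0 0 0.5; 0 0.6 0 0 0 0 0.5; 0 0.7 0 0 0 0 0.5; 0 0.8 0 0 0 0 0.5; 0 0.9 0 0 0 0 0.5; 0 1 0 0 0 0 0.5'; python3 - <<'E'
from h import *
for n in('side','wrist'):
  d=cam(n); cv2.imwrite(f'pics/{n}2.png',d['img'][:,:,::-1])
E
```

```text
clock: 4.68
eef_pos: [418.4, -107.0, 95.3]
tool_rot: [-3.141, 0.0, 1.547]
force: [-3.6, -1.3, 3.3]
width: 42.5
```

View pics/side2.png

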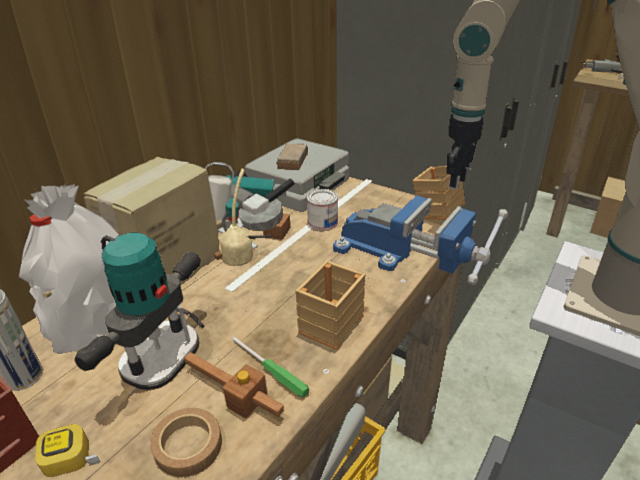

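View pics/wrist2.png

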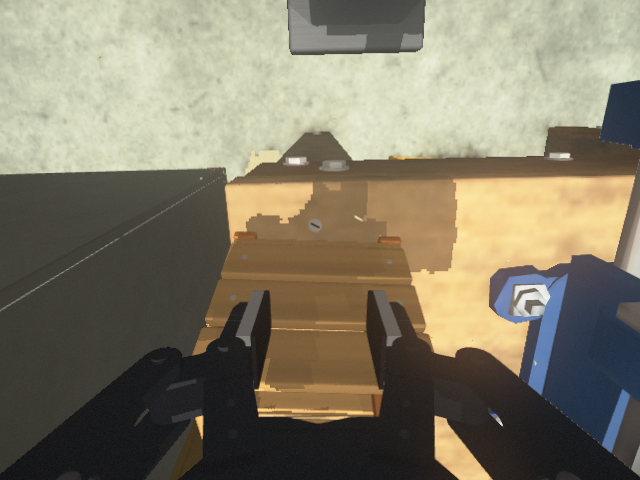

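```bash
python3 -m creep '0 0.1 0 0 0 0 0.5; 0 0.2 0 0 0 0 0.5; 0 0.3 0 0 0 0 0.5; 0 0.4 0 0 0 0 0.5; 0 0.5 0 0 0 0 0.5; 0 0.6 0 0 0 0 0.5; 0 0.7 0 0 0 0 0.5; 0 0.8 0 0 0 0 0.5; 0 0.9 0 0 0 0 0.5; 0 1 0 0 0 0 0.5'; python3 - <<'E'
from h import *
for n in('side','wrist'):
  d=cam(n); cv2.imwrite(f'pics/{n}3.png',d['img'][:,:,::-1])
E
```

```text
clock: 5.62
eef_pos: [455.9, -108.9, 98.9]
tool_rot: [-3.14, 0.003, 1.546]
force: [0.3, 1.2, -0.1]
width: 42.9
```

View pics/side3.png

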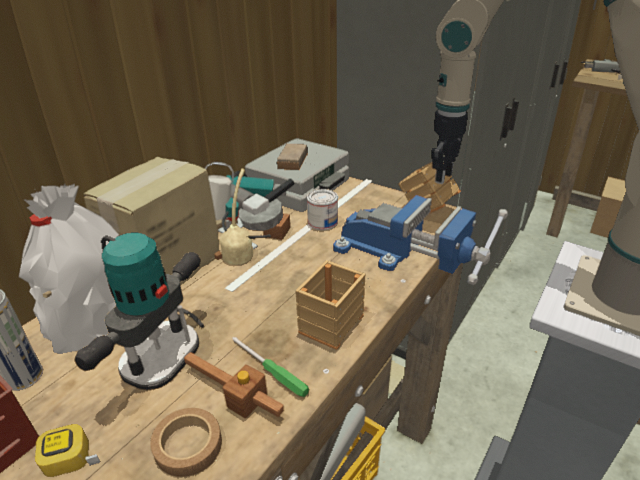

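View pics/wrist3.png

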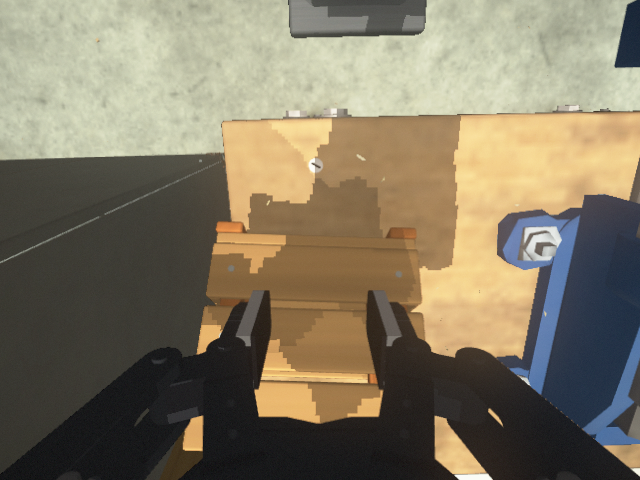

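```bash
python3 -m creep '0 0.1 0 0 0 0 0.5; 0 0.1 0 0 0 0 0.5; 0 0.1 0 0 0 0 0.5'; python3 - <<'E'
from h import *
for n in('side','wrist'):
  d=cam(n); cv2.imwrite(f'pics/{n}4.png',d['img'][:,:,::-1])
a,b=[cv2.imread(f'pics/{n}4.png') for n in('side','wrist')]
cv2.imwrite('pics/c4.png',np.hstack([cv2.resize(a[140:260,340:500],(400,300)),cv2.resize(b,(400,300))]))
E
```

```text
clock: 5.97
eef_pos: [462.8, -107.8, 94.9]
tool_rot: [3.141, -0.001, 1.547]
force: [-0.1, -0.5, 0.1]
width: 42.9
```

View pics/c4.png

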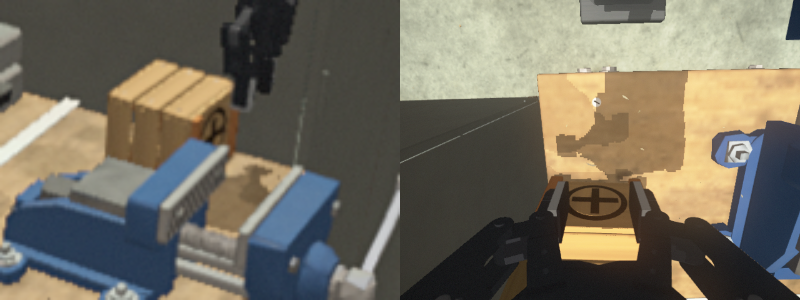

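```bash
python3 -m creep '0 -0.3 -0.7 0 0 0 0.5; 0 -0.5 -1.7 0 0 0 0.5; 0 -0.8 -2.7 0 0 0 0.5; 1 -1.2 -3 0 0 0 0.5; 2 -2 -3 0 0 -5 0.5; 3 -2 -3 0 0 -5 0.5; 4 -2 -3 0 0 -5 0.5; 5 -2 -3 0 0 -5 0.5; 6 -2 -3 0 0 -5 0.5; 7 -2 -3 0 0 -5 0.5'; python3 -m creep '1 0 0 0 0 0 0.5; 2 0 0 0 0 0 0.5; 3 0 0 0 0 0 0.5; 4 0.35 0 0 0 0 0.5; 5 0.4 0 0 0 0 0.5; 5.25 0.45 0 0 0 0 0.5; 5.25 0.45 0 0 0 0 0.5; 5.25 0.45 0 0 0 0 0.5'; python3 - <<'E'
from h import *
d=cam('wrist'); cv2.imwrite('pics/w5.png',d['img'][:,:,::-1])
E
```

```text
clock: 6.9
eef_pos: [388.3, 173.7, 215.2]
tool_rot: [-3.142, 0.0, 1.634]
force: [1.8, -0.5, 0.3]
width: 42.5
clock: 7.57
eef_pos: [392.9, 382.2, 214.4]
tool_rot: [-3.14, 0.002, 1.635]
force: [-0.5, -1.1, 0.5]
width: 43.1
```

View pics/w5.png

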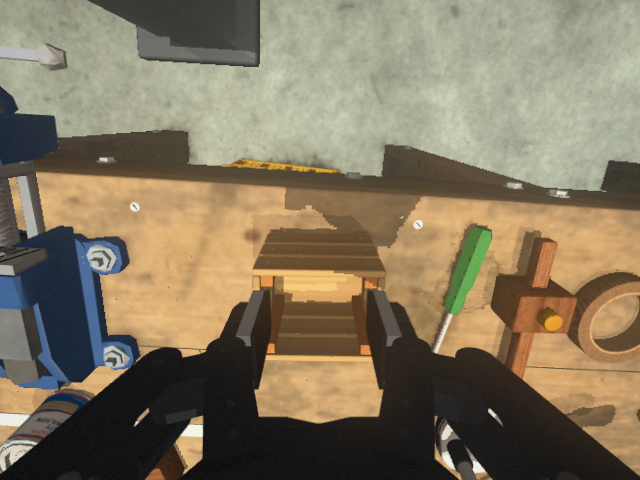

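```bash
python3 -m creep '0.05 0 1 0 0 0 0.5; 0.05 0 2 0 0 0 0.5; 0.05 0 2.6 0 0 0 0.5; 0.05 0 2.9 0 0 0 0.5; 0.05 0 2.98 0 0 0 0.5; 0.05 0 2.98 0 0 0 0.5; 0.05 0.1 2.98 0 0 0 0.5; 0.05 0.2 2.98 0 0 0 0.5; 0.05 0.3 2.98 0 0 0 0.5'; python3 -m creep '0 0.1 0 0 0 0 0.5; 0 0.2 0 0 0 0 0.5; 0 0.3 0 0 0 0 0.5; 0 0.4 0 0 0 0 0.5; 0 0.5 0 0 0 0 0.5; 0 0.6 0 0 0 0 0.5; 0 0.7 0 0 0 0 0.5; 0 0.8 0 0 0 0 0.5; 0 0.9 0 0 0 0 0.5; 0 1 0 0 0 0 0.5'; python3 - <<'E'
from h import *
for n in('side','wrist'):
  d=cam(n); cv2.imwrite(f'pics/{n}6.png',d['img'][:,:,::-1])
a,b=[cv2.imread(f'pics/{n}6.png') for n in('side','wrist')]
cv2.imwrite('pics/c6.png',np.hstack([cv2.resize(a[200:380,220:460],(400,300)),cv2.resize(b,(400,300))]))
E
```

```text
clock: 8.37
eef_pos: [406.8, 385.7, 97.5]
tool_rot: [3.139, -0.002, 1.633]
force: [-1.0, -0.5, 0.5]
width: 42.7
clock: 9.2
eef_pos: [445.9, 388.0, 96.3]
tool_rot: [3.141, -0.0, 1.634]
force: [-3.1, -1.0, 4.2]
width: 42.6
```

View pics/c6.png

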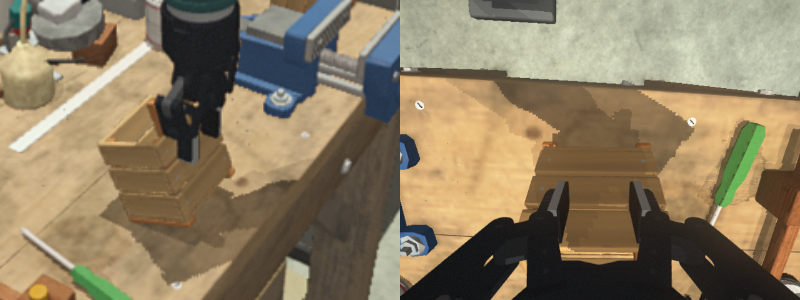

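Left crate is tipping (about 25°), straight. Continue.

```bash
python3 -m creep '0 0.1 0 0 0 0 0.5; 0 0.2 0 0 0 0 0.5; 0 0.3 0 0 0 0 0.5; 0 0.4 0 0 0 0 0.5; 0 0.5 0 0 0 0 0.5; 0 0.6 0 0 0 0 0.5; 0 0.7 0 0 0 0 0.5; 0 0.8 0 0 0 0 0.5; 0 0.8 0 0 0 0 0.5; 0 0.8 0 0 0 0 0.5'; python3 - <<'E'
from h import *
for n in('side','wrist'):
  d=cam(n); cv2.imwrite(f'pics/{n}7.png',d['img'][:,:,::-1])
a,b=[cv2.imread(f'pics/{n}7.png') for n in('side','wrist')]
cv2.imwrite('pics/c7.png',np.hstack([cv2.resize(a[200:380,220:460],(400,300)),cv2.resize(b,(400,300))]))
E
```

```text
clock: 10.13
eef_pos: [478.7, 390.0, 96.9]
tool_rot: [3.139, -0.001, 1.633]
force: [-0.2, -0.6, -0.2]
width: 42.5
```

View pics/c7.png

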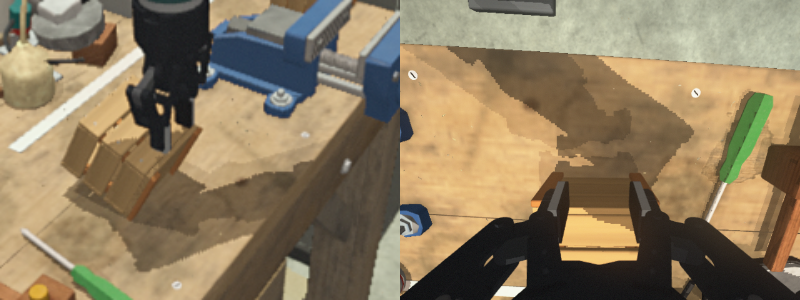

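```bash
python3 -m creep '0 0.1 0 0 0 0 0.5; 0 0.2 0 0 0 0 0.5; 0 0.2 0 0 0 0 0.5; 0 0.2 0 0 0 0 0.5;0 0.2 0 0 0 0 0.5'; python3 - <<'E'
from h import *
for n in('side','wrist'):
  d=cam(n); cv2.imwrite(f'pics/{n}8.png',d['img'][:,:,::-1])
a,b=[cv2.imread(f'pics/{n}8.png') for n in('side','wrist')]
cv2.imwrite('pics/c8.png',np.hstack([cv2.resize(a[200:380,220:460],(400,300)),cv2.resize(b,(400,300))]))
E
```

```text
clock: 10.65
eef_pos: [485.1, 390.3, 95.8]
tool_rot: [-3.141, 0.0, 1.634]
force: [1.3, -0.6, 0.8]
width: 42.8
```

View pics/c8.png

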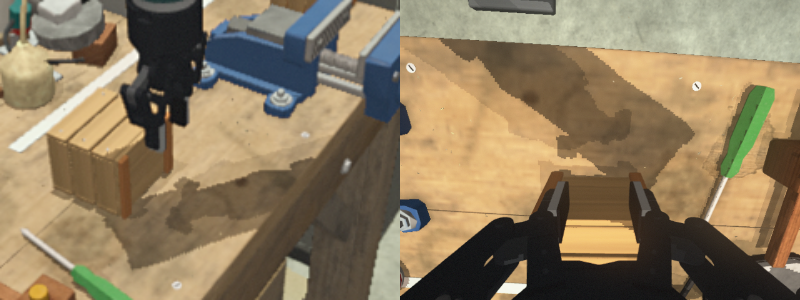

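```bash
python3 -m creep '0 -0.3 -0.7 0 0 0 0.5; 0 -0.6 -1.7 0 0 0 0.5; 0 -0.8 -2.7 0 0 0 0.5; -1 -1 -3 0 0 0 0.5; -2 -1.2 -3 0 0 0 0.5; -3 -1.4 -3 0 0 0 0.5; -4 -1.8 -3 0 0 0 0.5; -5 -1.8 -3 0 0 0 0.5; -6 -1.8 -3 0 0 0 0.5; -7 -1.8 -3 0 0 0 0.5'; python3 -m creep '-1 0 0 0 0 5 0.5; -2 0 0 0 0 5 0.5; -3 0 0 0 0 5 0.5; -4 0 0 0 0 5 0.5; -5 0 0 0 0 5 0.5; -5.3 0 0 0 0 5 0.5; -5.3 0 0 0 0 5 0.5'; cat > see.py <<'E'
import sys
from h import *
k=sys.argv[1]
for n in('side','scene','wrist'):
  d=cam(n); cv2.imwrite(f'pics/{n}{k}.png',d['img'][:,:,::-1])
  for c in ctrl.boxes_of(n,'stamp')[:2]: print(n,'stamp',round(c['score'],2),np.round(c['rect']))
  for c in ctrl.boxes_of(n,'crate_1')[:3]: print(n,'crate',round(c['score'],2),np.round(c['rect']))
E
python3 see.py 9
```

```text
clock: 11.58
eef_pos: [430.5, 104.7, 216.5]
tool_rot: [3.141, 0.0, 1.635]
force: [0.8, -0.4, 0.3]
width: 42.3
clock: 12.17
eef_pos: [444.1, -109.6, 216.0]
tool_rot: [3.141, 0.002, 1.539]
force: [-0.3, 0.9, 0.2]
width: 42.9
side stamp 0.94 [384. 164. 440. 206.]
side crate 0.93 [248. 254. 326. 335.]
side crate 0.61 [378. 166. 439. 210.]
scene stamp 0.8 [404. 202. 463. 244.]
scene stamp 0.59 [247. 249. 311. 312.]
scene crate 0.88 [248. 252. 311. 314.]
scene crate 0.87 [405. 201. 462. 245.]
wrist stamp 0.82 [248. 246. 375. 384.]
wrist crate 0.63 [246. 248. 368. 385.]
```

View pics/wrist9.png

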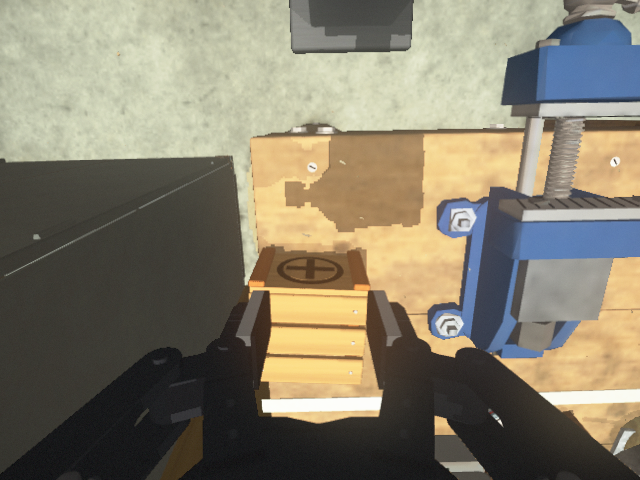

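View pics/side9.png

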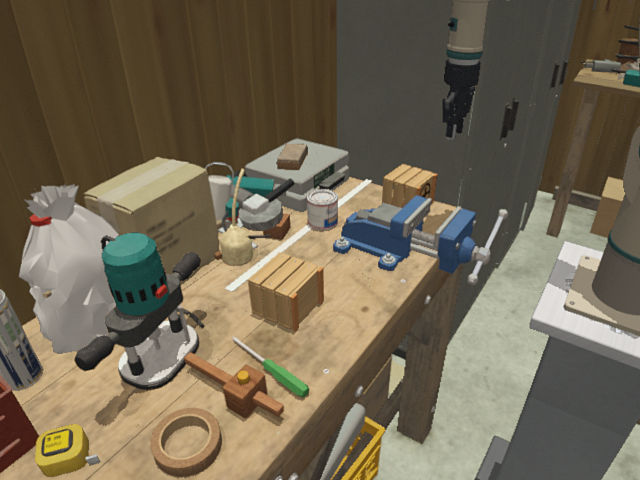

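```bash
python3 - <<'E'
from h import *
d=cam('wrist')
print('near top',plane(d,[[250,288],[370,291]],84).round(),'bottom near',plane(d,[[258,249],[366,251]],0).round(),'far top',plane(d,[[262,380],[362,385]],84).round(),'line',plane(d,[[350,397],[350,410]],0).round(),'bench R edge',plane(d,[[250,140],[258,245]],0).round())
d=cam('side'); print('side line', plane(d,[[370,181],[360,183]],0).round())
o=[]
for n in('side','scene'):
    d=cam(n)
    for c in ctrl.cut_out(n,'crate_1'):
        if c['rect'][0]<330: o.append((d,c['pixels']));break
print('left',fit(o,[560,390,.07],(104,104,84)))
E
```

```text
near top [[ 499. -164.   84.]
 [ 504.  -62.   84.]] bottom near [[ 495. -170.    0.]
 [ 499.  -55.    0.]] far top [[ 594. -161.   84.]
 [ 602.  -68.   84.]] line [[692. -71.   0.]
 [713. -71.   0.]] bench R edge [[ 382. -170.    0.]
 [ 490. -170.    0.]]
side line [[ 700. -174.    0.]
 [ 718. -147.    0.]]
left (array([5.66981406e+02, 3.90971093e+02, 5.95117646e-02]), np.float64(0.057286213616174975))
```

```bash
python3 - <<'E'
import cv2,numpy as np
a=cv2.imread('pics/wrist0.png')[170:310,340:480];b=cv2.imread('pics/side9.png')[140:240,290:400]
cv2.imwrite('pics/c9.png',np.hstack([cv2.resize(a,(400,400)),cv2.resize(b,(400,364)).copy() if 0 else cv2.copyMakeBorder(cv2.resize(b,(400,364)),0,36,0,0,0)]))
E
```

```text
(no output)
```

View pics/c9.png

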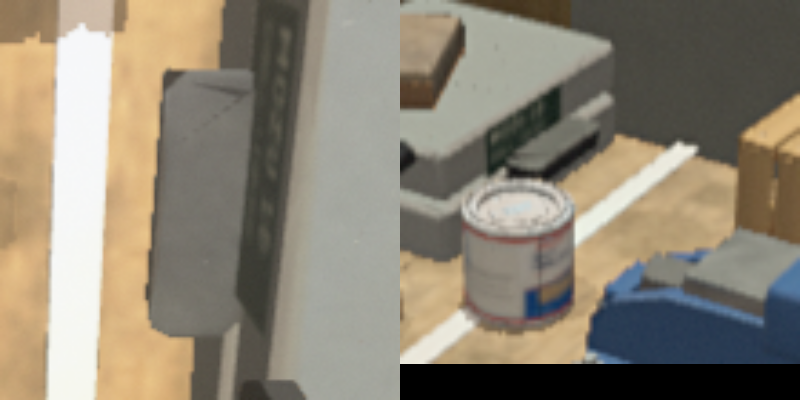

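```bash
python3 - <<'E'
from h import *
b=cam('side'); w=cam('wrist')
T=np.eye(4);T[:3,:3]=Rn.from_euler('xyz',[3.14156,.00194,0]).as_matrix();T[:3,3]=[649.35,.05,230.4]
w['Tcv']=T@w['tool_from_camera']@np.diag([1,-1,-1.,1])
for u,v in(([392.5,285.5],[344.2,174.4]),([397.8,196],[319.7,184.8])):
    r=least_squares(lambda P:np.r_[proj(w,P)[0]-u,proj(b,P)[0]-v],[720,-50,30]);print(r.x.round(),r.cost.round(2))
E
```

```text
[720. -73.  58.] 1.81
[720.  17.  62.] 38.01
```

```bash
python3 -m creep '0 0 1 0 0 -7.5 0.5; 0 0 2 0 0 -7.5 0.5; 0 0 3 0 0 -7.5 0.5; 0 0 3.8 0 0 -7.5 0.5; 0 0 4.3 0 0 -7.5 0.5; 0 0 4.5 0 0 -7.5 0.5; 0 0 4.5 0 0 -7.5 0.5'
```

```text
clock: 13.6
eef_pos: [443.4, -104.8, 34.6]
tool_rot: [-3.138, -0.001, 1.678]
force: [1.0, -0.0, 0.6]
width: 42.9
```

```bash
python3 -m creep '-0.2 0.3 0 0 0 0 0.5; -0.25 0.6 0 0 0 0 0.5; -0.25 0.8 0 0 0 0 0.5; -0.25 1.0 0 0 0 0 0.5; -0.27 1.15 0 0 0 0 0.5; -0.29 1.3 0 0 0 0 0.5; -0.3 1.45 0 0 0 0 0.5; -0.32 1.6 0 0 0 0 0.5; -0.34 1.75 0 0 0 0 0.5; -0.35 1.9 0 0 0 0 0.5'; python3 see.py 10
```

```text
clock: 14.43
eef_pos: [519.1, -112.0, 37.2]
tool_rot: [-3.137, 0.001, 1.676]
force: [-7.2, -2.3, 11.8]
width: 42.8
side stamp 0.56 [372. 164. 412. 207.]
side stamp 0.55 [247. 255. 323. 332.]
side crate 0.69 [368. 166. 413. 207.]
side crate 0.61 [248. 253. 323. 331.]
scene stamp 0.72 [394. 198. 446. 240.]
scene crate 0.85 [245. 251. 314. 314.]
wrist stamp 0.75 [169. 283. 464. 479.]
wrist crate 0.86 [168. 284. 460. 480.]
```

View pics/wrist10.png

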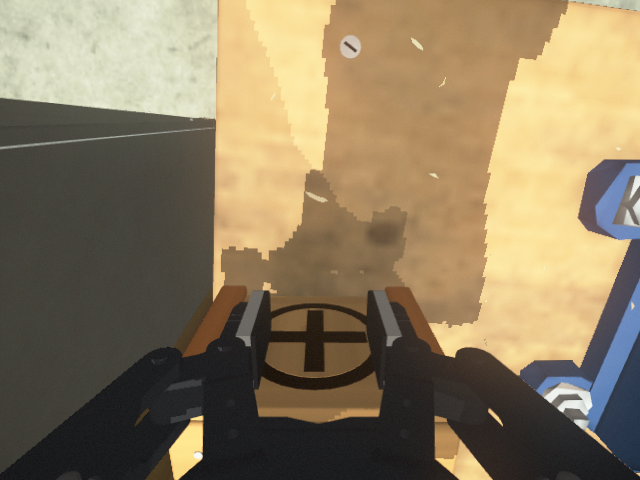

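View pics/side10.png

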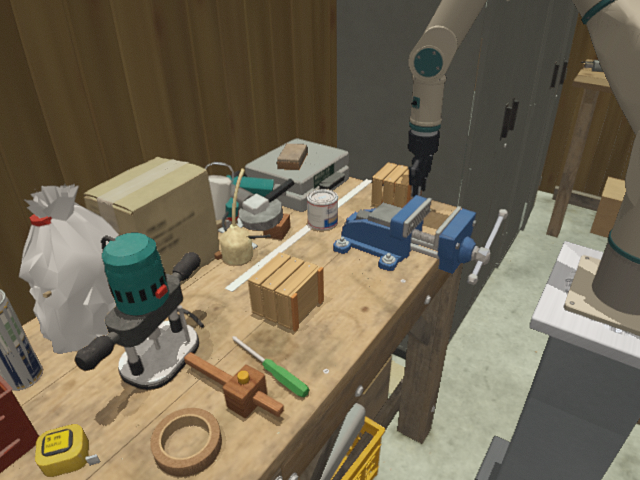

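```bash
python3 -m creep '-0.02 0.15 0 0 0 0 0.5; -0.03 0.3 0 0 0 0 0.5; -0.05 0.45 0 0 0 0 0.5; -0.06 0.6 0 0 0 0 0.5; -0.08 0.75 0 0 0 0 0.5; -0.1 0.9 0 0 0 0 0.5; -0.11 1.05 0 0 0 0 0.5; -0.13 1.2 0 0 0 0 0.5; -0.15 1.35 0 0 0 0 0.5; -0.15 1.35 0 0 0 0 0.5'; python3 see.py 11; python3 - <<'E'
import cv2,numpy as np
a=cv2.imread('pics/wrist11.png');b=cv2.imread('pics/side11.png')[130:250,290:450]
cv2.imwrite('pics/c11.png',np.hstack([cv2.resize(a,(400,300)),cv2.resize(b,(400,300))]))
E
```

```text
clock: 15.72
eef_pos: [575.8, -111.0, 37.3]
tool_rot: [-3.141, 0.0, 1.678]
force: [-3.7, -0.4, 6.6]
width: 43.0
side stamp 0.72 [354. 164. 395. 206.]
side stamp 0.58 [243. 252. 327. 332.]
side crate 0.73 [351. 160. 397. 206.]
side crate 0.56 [247. 254. 325. 332.]
scene stamp 0.91 [384. 196. 434. 230.]
scene crate 0.96 [381. 195. 431. 228.]
scene crate 0.57 [246. 251. 312. 314.]
wrist crate 0.75 [170. 286. 461. 479.]
```

View pics/c11.png

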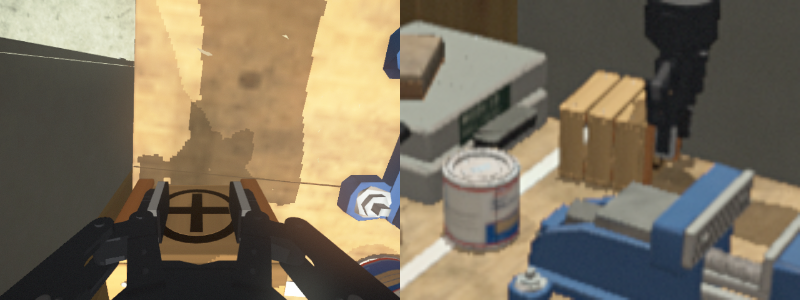

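```bash
python3 - <<'E'
import cv2,numpy as np
a=cv2.imread('pics/wrist11.png')[250:330,180:480];b=cv2.imread('pics/side11.png')[140:230,330:420]
cv2.imwrite('pics/w11c.png',cv2.resize(a,(780,208)));cv2.imwrite('pics/s11c.png',cv2.resize(b,(590,590)))
E
```

```text
(no output)
```

View pics/w11c.png

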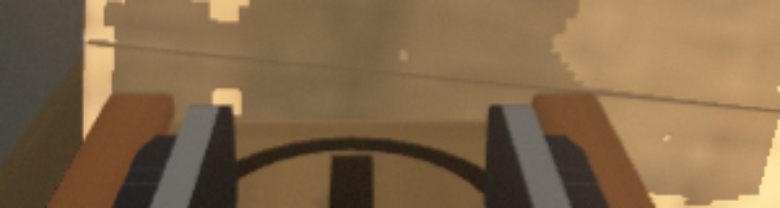

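View pics/s11c.png

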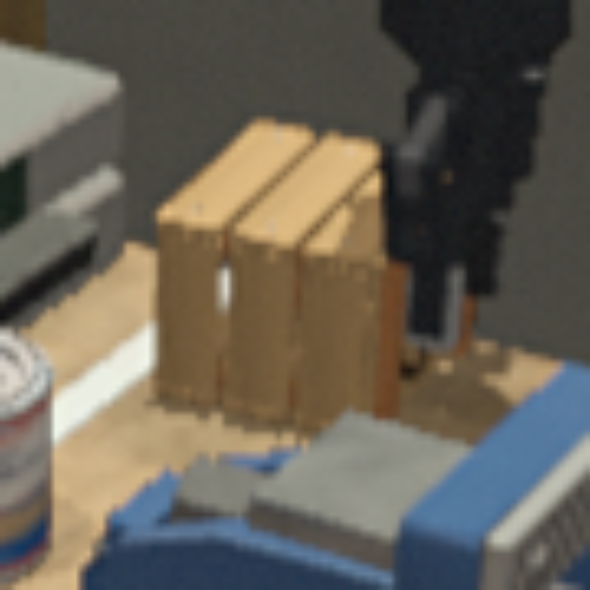

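```bash
python3 - <<'E'
from h import *
b=cam('side'); w=cam('wrist')
print(plane(b,[[353.8,201]],0).round(1),plane(b,[[354.4,173.6]],84).round(1)); print(plane(w,[[222.3,286.2],[410,286.2]],0).round(1))
o=[]
for n in('side','scene'):
    d=cam(n); c=[c for c in ctrl.cut_out(n,'crate_1') if c['rect'][0]>330]
    if c: o.append((d,c[0]['pixels'])); print(n,plane(d,[[340,185]],0).round())
for q in o: print(fit([q],[640,-110,.1],(104,104,84)))
# line near side x at right part in each cam
for n in('side','scene'):
    d=cam(n); c=ctrl.cut_out(n,'dispatch_line')
    if c:
        ys,xs=np.nonzero(c[0]['pixels']); P=plane(d,np.c_[xs,ys])[:,:2]; 
        for a,e in((-180,-50),(-50,60),(150,420)):
            q=P[(P[:,1]>a)&(P[:,1]<e)]; print(n,a,len(q),q.mean(0).round(1) if len(q) else '')
E
```

```text
[[677.4 -44.8   0. ]] [[676.  -42.4  84. ]]
[[ 588.8 -164.     0. ]
 [ 577.8  -60.9    0. ]]
side [[ 760. -105.    0.]]
scene [[1071. -227.    0.]]
(array([ 6.52219492e+02, -1.04447571e+02,  4.69184646e-01]), np.float64(0.1552190373174689))
(array([ 694.92052842, -126.09208361,    0.76630672]), np.float64(0.3812193412754029))
side -180 50 [709.1 -71.2]
side -50 63 [705.6 -28.3]
side 150 588 [704.5 294.7]
scene -180 18 [704.4 -59.6]
scene -50 77 [702.3 -12. ]
scene 150 162 [701.1 244.1]
```

```bash
python3 -m creep '-0.02 0.15 0 0 0 0 0.5; -0.03 0.3 0 0 0 0 0.5; -0.05 0.45 0 0 0 0 0.5; -0.07 0.6 0 0 0 0 0.5; -0.09 0.7 0 0 0 0 0.5; -0.09 0.78 0 0 0 0 0.5; -0.09 0.83 0 0 0 0 0.5; -0.09 0.83 0 0 0 0 0.5'; python3 -m creep '0 -0.2 0 0 0 0 0.5; 0 -0.5 0 0 0 0 0.5; 0 -1 0 0 0 0 0.5; 0 -1.6 -0.5 0 0 0 0.5; 0 -2.2 -1.5 0 0 0 0.5; 0 -2.4 -2.5 0 0 0 0.5; 0 -2.4 -3.5 0 0 0 0.5; 0 -2.4 -4.5 0 0 0 0.5; 0 -2.4 -4.5 0 0 0 0.5'; python3 see.py 12
```

```text
clock: 17.33
eef_pos: [607.7, -111.2, 37.3]
tool_rot: [-3.139, 0.0, 1.678]
force: [-5.4, -0.1, 8.8]
width: 42.9
clock: 18.08
eef_pos: [518.1, -121.4, 224.0]
tool_rot: [3.128, 0.004, 1.678]
force: [1.5, 0.1, 1.0]
width: 42.7
side stamp 0.55 [346. 159. 395. 204.]
side crate 0.73 [341. 161. 396. 205.]
side crate 0.72 [249. 254. 324. 333.]
scene stamp 0.78 [375. 192. 426. 229.]
scene crate 0.9 [244. 252. 315. 315.]
scene crate 0.83 [373. 191. 427. 230.]
wrist stamp 0.79 [261. 291. 378. 423.]
wrist crate 0.58 [262. 292. 374. 422.]
```

View pics/wrist12.png

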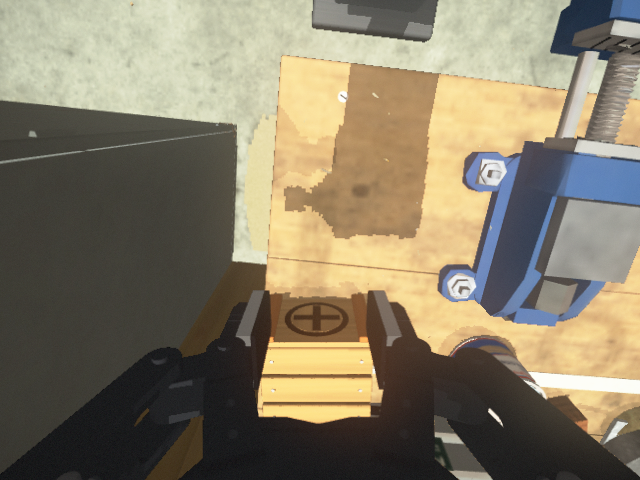

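View pics/side12.png

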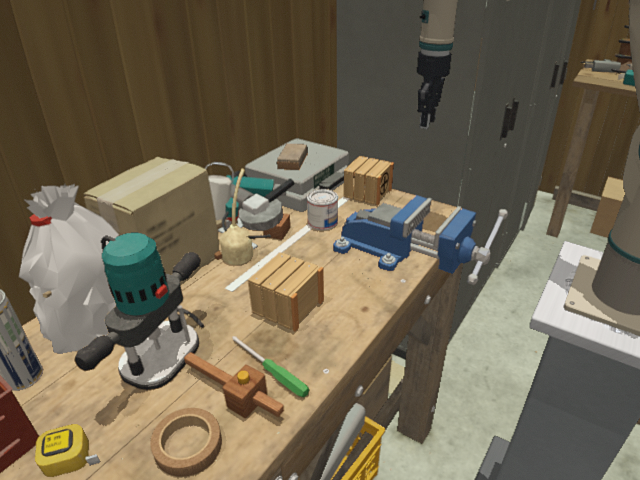

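```bash
python3 -m creep '0 0 -0.8 0 0 0 0.5; 0.3 0.9 -1 0 0 0 0.5; 0.6 1.8 -1 0 0 0 0.5; 0.8 2.6 -1 0 0 0 0.5; 1 3.5 -1 0 0 0 0.5; 1 4.2 -1 0 0 0 0.5; 1 4.2 -1 0 0 0 0.5; 1 4.2 -1 0 0 0 0.5'; python3 see.py 13
```

```text
clock: 19.2
eef_pos: [676.7, -62.8, 254.1]
tool_rot: [-3.139, -0.001, 1.679]
force: [-0.7, -0.1, -0.6]
width: 42.6
side stamp 0.97 [345. 159. 396. 203.]
side crate 0.89 [340. 161. 393. 204.]
side crate 0.69 [247. 252. 325. 333.]
scene stamp 0.61 [378. 192. 426. 228.]
scene crate 0.91 [247. 252. 313. 316.]
scene crate 0.88 [370. 191. 426. 228.]
wrist stamp 0.89 [210. 132. 336. 250.]
wrist crate 0.76 [212. 133. 331. 252.]
```

View pics/wrist13.png

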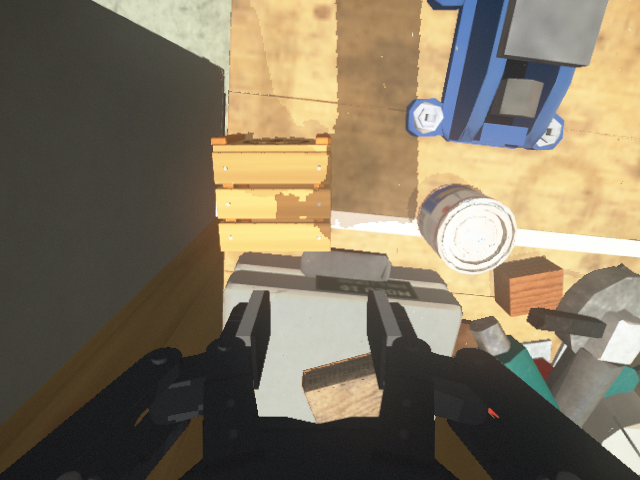

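```bash
python3 - <<'E'
import cv2
a=cv2.imread('pics/wrist13.png')[110:290,190:430]; cv2.imwrite('pics/w13c.png',cv2.resize(a,(800,600)))
E
python3 - <<'E'
from h import *
w=cam('wrist')
print('near top',plane(w,[[212,145],[329,145]],84).round(1),'far top',plane(w,[[218,251],[330,252]],84).round(1))
print('line edges',plane(w,[[345,211],[345,228],[400,216],[400,232],[600,234],[600,252]],0).round(1))
E
```

```text
near top [[ 626.8 -161.7   84. ]
 [ 616.4  -62.3   84. ]] far top [[ 723.3 -154.7   84. ]
 [ 713.2  -50.1   84. ]]
line edges [[692.9 -32.4   0. ]
 [713.1 -29.8   0. ]
 [692.1  31.3   0. ]
 [711.2  34.7   0. ]
 [688.5 271.5   0. ]
 [710.5 279.5   0. ]]
```

View pics/w13c.png

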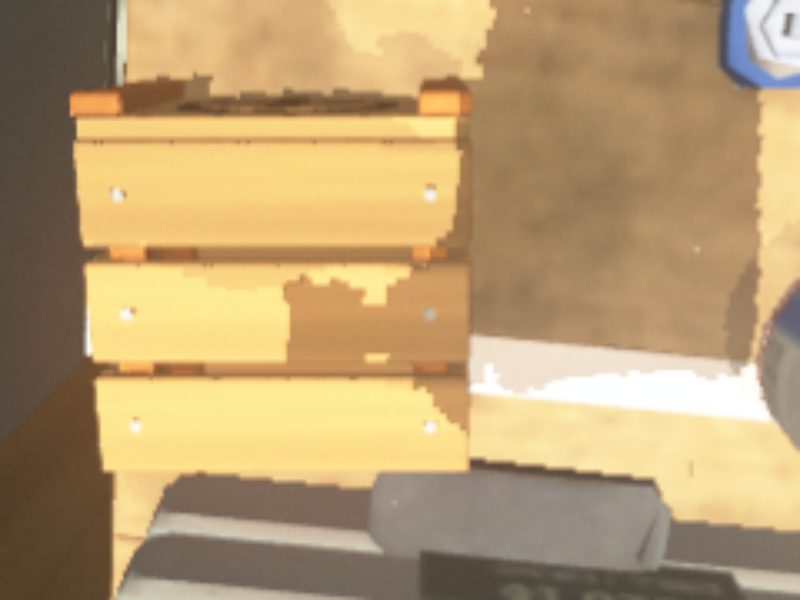

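```bash
python3 -m creep '-0.3 -0.9 0 0 0 0 0.5; -0.5 -1.8 0 0 0 0 0.5; -0.88 -2.7 0 0 0 0 0.5; -0.88 -3.15 0.5 0 0 0 0.5; -0.88 -3.15 1.4 0 0 0 0.5; -0.88 -3.15 2.3 0 0 0 0.5; -0.88 -3.15 3.2 0 0 0 0.5; -0.88 -3.15 4.1 0 0 0 0.5; -0.88 -3.15 5 0 0 0 0.5; -0.88 -3.15 5.45 0 0 0 0.5'; python3 -m creep '0 0 0 0 0 0 0.5; 0 0 0 0 0 0 0.5'
```

```text
clock: 20.53
eef_pos: [552.7, -112.2, 34.6]
tool_rot: [-3.137, -0.001, 1.678]
force: [-0.1, -0.3, 1.3]
width: 42.9
clock: 20.7
eef_pos: [554.7, -112.0, 37.8]
tool_rot: [-3.14, -0.001, 1.678]
force: [0.7, 0.7, 0.0]
width: 42.6
```

```bash
python3 -m creep '-0.05 0.4 0 0 0 0 0.5; -0.1 0.8 0 0 0 0 0.5; -0.12 1.05 0 0 0 0 0.5; -0.13 1.15 0 0 0 0 0.5; -0.14 1.25 0 0 0 0 0.5; -0.15 1.33 0 0 0 0 0.5; -0.15 1.4 0 0 0 0 0.5; -0.15 1.43 0 0 0 0 0.5; -0.15 1.43 0 0 0 0 0.5'; python3 -m creep '0 -0.2 0 0 0 0 0.5; 0 -0.5 0 0 0 0 0.5; 0 -1 0 0 0 0 0.5; 0 -1.6 -0.5 0 0 0 0.5; 0 -2.2 -1.5 0 0 0 0.5; 0 -2.2 -2.5 0 0 0 0.5; 0 -2.2 -3.5 0 0 0 0.5; 0 -2.2 -4.5 0 0 0 0.5; 0 -2.2 -5.4 0 0 0 0.5; 0.5 -1.3 -5.4 0 0 0 0.5'; python3 -m creep '0.3 0.9 0 0 0 0 0.5; 0.5 1.8 0 0 0 0 0.5; 0.5 2.7 0 0 0 0 0.5; 0.5 3 0 0 0 0 0.5; 0.5 3 0 0 0 0 0.5; 0.5 3 0 0 0 0 0.5'; python3 see.py 14;python3 - <<'E'
import cv2
a=cv2.imread('pics/wrist14.png')[110:290,190:430]; cv2.imwrite('pics/w14c.png',cv2.resize(a,(800,600)))
E
```

```text
clock: 21.45
eef_pos: [611.9, -112.3, 38.2]
tool_rot: [-3.141, 0.0, 1.677]
force: [-2.2, -1.1, 0.9]
width: 42.9
clock: 22.28
eef_pos: [557.4, -105.2, 261.5]
tool_rot: [3.135, 0.009, 1.667]
force: [0.4, -1.1, -0.3]
width: 43.1
clock: 22.78
eef_pos: [675.3, -64.7, 253.2]
tool_rot: [-3.14, -0.0, 1.678]
force: [-1.1, -0.1, -0.0]
width: 42.7
side stamp 0.65 [346. 158. 391. 207.]
side crate 0.67 [339. 161. 391. 206.]
side crate 0.64 [249. 253. 322. 335.]
scene stamp 0.65 [374. 195. 423. 230.]
scene crate 0.97 [374. 191. 424. 230.]
scene crate 0.7 [245. 251. 314. 314.]
wrist stamp 0.87 [212. 136. 334. 258.]
wrist crate 0.62 [212. 138. 334. 259.]
```

View pics/w14c.png

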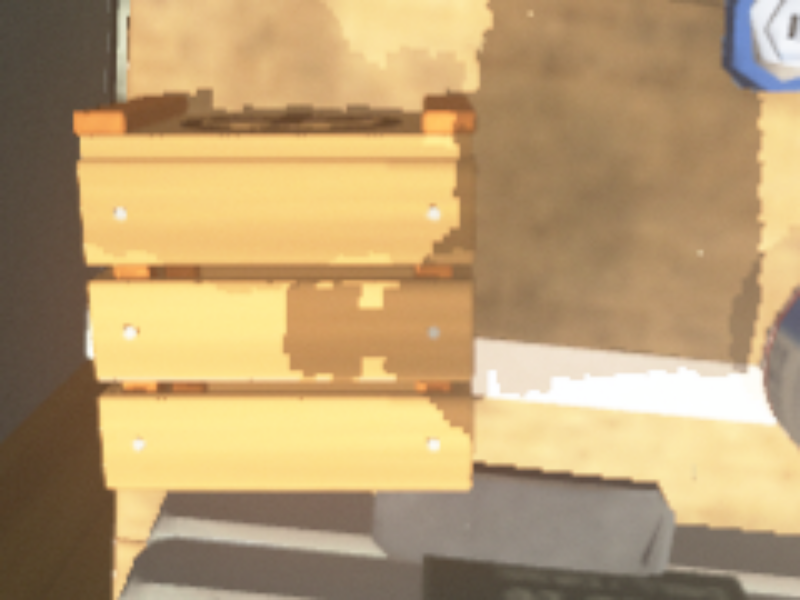

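View pics/side14.png

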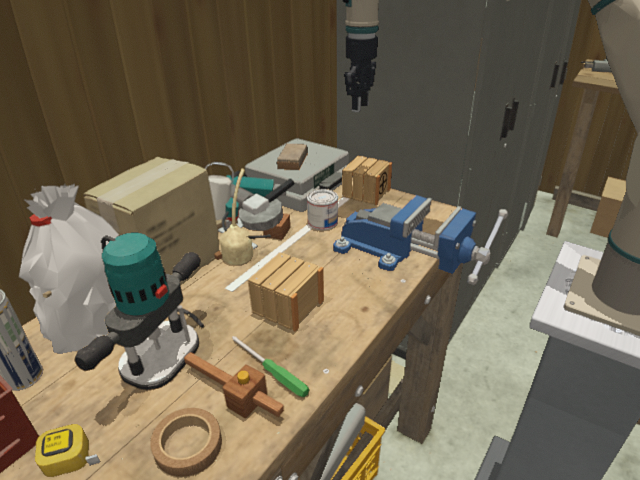

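```bash
python3 -m creep '0 0 0 0 0 0 0.5; 0 0 0 0 0 0 0.5'; python3 - <<'E'
from h import *
w=cam('wrist')
print('far top',plane(w,[[222,256.5],[331,257]],84).round(1),'near',plane(w,[[213,143],[331,142]],84).round(1),'line',plane(w,[[345,211.5],[345,230]],0).round(1))
print(ctrl.finish_job())
E
```

```text
clock: 23.4
eef_pos: [675.8, -65.1, 254.2]
tool_rot: [3.141, -0.0, 1.677]
force: [-0.4, -0.0, 0.4]
width: 43.0
far top [[ 727.1 -151.1   84. ]
 [ 716.8  -49.6   84. ]] near [[ 624.5 -161.1   84. ]
 [ 613.1  -61.8   84. ]] line [[692.5 -33.4   0. ]
 [714.4 -30.6   0. ]]
the job is handed in; nothing more can be done
None
```

I tipped both crates onto their far sides without lifting them, found the stamp under the right-hand one, and pushed that crate across the dispatch line. The job is handed in at about 23.5 s, and it reported no verdict.

**Last checks:**

| Item | Measured position |
|---|---|
| Line middle | x ≈ 703 mm |
| Stamped crate, leading edge | x ≈ 722 mm, about 19 mm past the line's middle |
| Stamped crate, underside | x ≈ 619 mm, turned about 6° from square |
| Other crate, leading edge | x ≈ 619 mm, short of the line (measured before the final pushes; unmoved in the last side view) |

- **Bystanders:** the paint tin, screwdriver and marking gauge look unmoved in the last pictures. I did not measure them again.
- **Robot:** the hand was clear, about 250 mm above the bench, when I handed in.

**Disagreements:**
- **Line position:** the side camera put the right end of the line a few mm farther out, at 705 to 709 mm. I therefore pushed the crate about 4 mm farther than first planned. With the worst of those readings the margin past the 10 mm limit is still about 3 mm.
- **Scale:** my estimates for the near edge of the scale's front block were 720 to 725 mm, so the crate stopped a few mm from it at most. It does not appear to have moved.
- **Box fit:** the automatic box fit failed on the partly hidden stamped crate. I measured that crate from edges picked in the pictures instead.

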